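Mesh the mixer beater and hold it home

ROBOT

A 7-joint arm with a two-finger parallel gripper is mounted at the origin on the work surface. World frame = base frame: x ahead of the robot, y to its left, z up, the work surface at z = 0. Lengths are in m, angles in rad, forces in N, time in s.
With the tool pointing down it reaches from about 0.4 to 0.85 m from the base axis. Payload 4.5 kg.
Tool frame: the origin (TCP) lies between the finger pads; the fingertips stand 19 mm ahead of it and the grasp point (between the pads) is the TCP (r.tips_ahead is the distance from the TCP to the fingertips, in m); z points along the fingers, y is the line along which they close (so a half turn about z gives the same grasp; the last joint's range is limited). The gripper opens to 88 mm and grips with 3 to 60 N. Pads are 18 mm wide; open, the fingers measure 123 mm over their backs; the gripper's body (75 mm by 187 mm) begins 45 mm behind the grasp point.
Start: joints at [-1.283, 0.689, -0.195, 1.565, 0.157, 0.902, -0.215], TCP at [0.157, 0.605, 0.258] pointing down, gripper open.
Joint ranges: [-3.01, 3.01], [-0.46, 2.08], [-1.47, 1.51], [0.13, 2.56], [-1, 4.14], [0.04, 2.09], [-2.66, 2.66]. Speed limits (rad/s): [2.57, 2.57, 3.14, 3.14, 3.14, 3.14, 3.14].

INTERFACE

Orientations are given as a unit quaternion [x, y, z, w].
In Python, from plant import r, cams, models gives the robot as it stands. The module is installed in compiled form; this text tells all that it offers.
- The arm moves only by the tool jog_arm, never from a script. Its arguments are lists of equal length, an entry for each row: "turn": the turn, a rotation vector about the tool's x, y, z in rad, a list of three; "translation": the shift along the tool's x, y, z in m, a list of three; "grip": the closure, from 0 (fully open) to 1 (shut). In form: {"turn": [[ax, ay, az], ...], "translation": [[tx, ty, tz], ...], "grip": [grip, ...]}. A call has 1 to 20 rows; each row is the pose to reach, as a shift and turn from the pose commanded when the call began, along the tool's axes at that moment; what a row does not reach only later rows make up. A row lasts 1/8 s, in which the tool goes at most 62.5 mm and 10.7 degrees, less where a joint would pass 70% of its speed; a pose out of reach is approached as far as the arm can. A call with a gripper value outside its range is refused whole. The fingers move at their own pace and stop on an object; "force" is the grip in N (left out, the last holds). Time passes only in rows, so rows that repeat a pose let the fingers close. It gives the time, the measured TCP pose, the force, the opening and the grip force at its end, in the units of the state.
- r.get_state(): the state, without advancing time (a new reading comes with each control period).
- cams.snapshot(name): name is "scene" or "top" or "wrist"; returns the picture (384x512x3 uint8, red, green, blue); there is no depth.
- cams.camera_params(name): a dict with "fx", "fy", "cx", "cy" (pixels), "eye" and "orientation" of the camera in the world. Camera axes: x right, y up, looking along -z (the intrinsics and any distortion apply to the point x, -y, -z); pixel columns grow to the right and rows downward; lengths in m; the calibration is good to about 2 mm. A picture is of the moment at which its call begins: read the wrist's pose just before it. camera_params takes no time and is no camera call; for the wrist camera it gives the pose at the moment of the call.
- r.finish_job(): hands the job in; it is judged then, once.
Trained networks look in the newest picture that a camera, given by its name, has taken for a name from the list of things; names that differ only in an ending like _2 or _b are one class to them, and where a whole thing is asked for, a point or a joint stands for the part that bears it (a point fixed in the world has none). Each returns a list of dicts, best first, with "p" (0 to 1); they miss things now and then, are a little off and sometimes report something else, mostly with a low value. They report only what shows in the picture. A call takes as long as a camera call.
- models.find_in(camera, name): "position" ([x, y, z] in m, in world coordinates, good to about 4 mm: the middle of the surface that is visible of it).
- models.masks_of(camera, name): "pixels" (384x512 bool, what is visible of it).
- models.place_of(camera, name): "position" ([x, y, z] in m, in world coordinates, good to about 4 mm: a listed point, or the origin of a listed thing).
The state is a dict: "clock": time; "q": joint angles; "qd": joint speeds; "joint_torque": joint torques, N m; "tool_pos": TCP position; "eef_rot": TCP orientation; "contact_force": force on the tool from outside, world axes, zero at the start; "moment": the same for the moment, N m; "opening": opening from 0.0 (shut) to 1.0 (fully open); "finger_force": force on a finger pad.
Only numpy, scipy, OpenCV 4.12 (cv2) and the standard library are available. Lean on these libraries where they do the work, as an engineer would, in place of code of your own. Each camera call takes 0.05 s, during which the arm holds its last target. There are 200 camera calls.

TASK

Press the spring plunger on top of the hand-crank mixer base right down to its stop and let it come back up, to clear the drive catch. Then take the beater out of the dish rack, turn it until its cross-shaped splines mesh with the cross-shaped socket of the mixer's square drive hub, slide it fully home so its collar sits flush on the hub, and finish still gripping it and pressing it down against the ejector spring: do not let go. Leave the jug, the two cups and the clip box where they stand.

Things in the scene. Friction and masses are not known exactly. Their poses are not given: they have to be found in the camera images.
- mixer: White plastic hand-crank mixer base, fixed to the shelf: 140 (x) x 170 (y) mm, flat top 80 mm above the shelf; a small crank with a wooden knob on its +x side (reaches 120 mm from the centre, below 45 mm). Origin: centre of its underside. In its frame the hub axis is at (0, +35 mm) and the plunger at (0, -50 mm).
- plunger_top (a point): Centre of the top of the steel round spring plunger head (30 mm across) on the mixer's top, in a white housing. Moves straight down 10 mm to a hard stop; the spring needs about 7 N at the stop and returns it.
- plunger (a joint): Plunger travel: 0 up, 0.010 m fully pressed.
- hub_mouth (a point): Centre of the mouth of the cross-shaped socket in the top of the drive hub, a grey plastic 44 mm square block whose top is 90 mm above the shelf, 10 mm above the mixer's top. x and y lie along the two slots of the cross and the sides of the square. Slots 9.5 mm wide, 27 mm long. The hub turns about the vertical but is stiff (0.2 N m) and stays where it is unless forced.
- hub (a joint): Angle of the drive hub about the vertical relative to the mixer base, rad, counter-clockwise from above.
- ejector (a joint): Travel of the spring ejector pad inside the socket, its top 22 mm below the hub mouth: 0 up, 0.008 m with the beater home. It pushes back with 2.8 N when first touched and about 8.4 N with the beater home; unpressed it lifts the beater 8 mm.
- rack: Grey plastic dish rack, fixed, 190 (x) x 150 (y) mm; five slats along y, each 10 mm wide, 40 mm apart, tops 60 mm above the shelf, leaving 30 mm slots. A steel plate 110 mm across stands in the slot at x = +60 mm (top 140 mm above the shelf). Origin: centre of its underside. The beater hangs in the slot at x = -20 mm, its collar resting on the slats.
- beater: Beater, about 100 g, 118 mm long, hanging upright in the rack with its tip 30 mm above the shelf. Origin: bottom tip of the stem, on its axis; z up, x and y along the fins. Bottom 30 mm: cross-shaped stem, fins 7 mm thick, 24 mm across, the last 5 mm narrowed to 5 x 20 mm. Then a round collar 50 mm across (30 to 36 mm up). A quarter-turn gives the same splines and head.
- collar (a point): Centre of the underside of the beater's collar, 30 mm above the stem tip; it lies on the hub mouth when the beater is home.
- head (a point): Good grip point on the beater's axis, 106 mm above the stem tip, inside its square wooden head: 26 x 26 mm, 80 to 118 mm above the tip, sides along the beater's x and y. Below the head is a 14 mm steel shaft with two wire loops in the x-z plane, reaching 39 mm from the axis, up to 77 mm above the tip.
- jug: Glass jug with a handle, 96 mm across, 150 mm high; bystander. Origin: centre of its underside.
- cup1: Steel cup, 74 mm across, 85 mm high; bystander. Origin: centre of its underside.
- cup2: Steel cup, the same as the other; bystander. Origin: centre of its underside.
- clipbox: White plastic box closed by a spring clip, 106 x 166 x 74 mm; bystander. Origin: centre of its underside.

How it is judged:
On the way, in this order (a step that is already met when the one before it is completed fails the run):
1. the plunger is pressed down to its stop (value of joint plunger above 0.0085 m), for 0.1 s.
2. the plunger is let up again (value of joint plunger below 0.003 m), for 0.1 s.
3. the beater's splines are in the socket, pressing the ejector (value of joint ejector above 0.003 m and horizontal distance between collar and hub_mouth below 0.005 m), for 0.1 s.
At the end, for the whole second after the job is handed in: The beater stands in the hub with splines meshed (within 0.2 rad), upright within 0.08 rad, its collar within 2 mm of the hub's mouth and 4 mm of its axis, the ejector pressed more than 6 mm, the plunger up, and the fingers still on the beater with more than 2 N through the last second (z of collar in the frame of hub_mouth below 0.002 m and horizontal distance between collar and hub_mouth below 0.004 m and angle between beater's own z axis and vertical below 0.08 rad and (angle between the x axis of beater and the x axis of hub_mouth, either way round below 0.2 rad or angle between the x axis of beater and the y axis of hub_mouth, either way round below 0.2 rad) and value of joint ejector above 0.006 m and value of joint plunger below 0.003 m and contact force between the fingers and beater above 2 N); the arm keeps its last pose, push and grip.
It fails at once if a bystander (jug, cup or clip box) is moved more than 30 mm (distance of any of jug, cup1, cup2, clipbox from where it was at the start of the episode above 0.03 m).
It also fails if it takes over 53 s, if anything falls off the work surface, if the arm or the gripper's body presses on something with over 40 N, if the wrist force passes 120 N, or if a joint passes its speed limit or range.

## Working session

There is one attempt and no reset: what is moved stays moved. The work goes in short steps, Python scripts to look and compute and a tool call to move; the robot and the scene stay as the last step left them, time stands still between calls to the robot, and variables do not carry over. Pictures are saved under pics/ and viewed, at most 10 in all, crops included, and the job is handed in when it is done.

Besides the shell and the picture viewer there is one more tool, called after "Emit:" as name(argument=value, ...), one argument or row to a line, values as JSON. jog_arm: Moves the arm, as the interface text tells. Its arguments: {"type":"object","properties":{"turn":{"type":"array"},"translation":{"type":"array"},"grip":{"type":"array"},"force":{"type":"number"}},"required":["turn","translation","grip"]}

```bash
mkdir -p pics
cat > h.py <<'E'
import numpy as np,cv2
from scipy.spatial.transform import Rotation as R
from plant import r,cams,models
def save(c,n):
    im=cams.snapshot(c); cv2.imwrite('pics/'+n,im[:,:,::-1]); return im
def proj(c,P):
    k=cams.camera_params(c); 
    p=R.from_quat(k['orientation']).inv().apply(np.atleast_2d(P)-k['eye'])
    return np.c_[k['cx']+k['fx']*p[:,0]/-p[:,2],k['cy']-k['fy']*p[:,1]/-p[:,2]]
def ray(c,u,v,z):
    k=cams.camera_params(c)
    d=R.from_quat(k['orientation']).apply([(u-k['cx'])/k['fx'],-(v-k['cy'])/k['fy'],-1])
    e=np.array(k['eye']); return e+d*(z-e[2])/d[2]
def mv(P,yaw_R=None):
    s=r.get_state(); T=R.from_quat(s['eef_rot']); return T.inv().apply(np.array(P)-s['tool_pos'])
E
python3 - <<'E'
from h import *
np.set_printoptions(precision=4,suppress=True)
s=r.get_state(); print(s['clock'],s['tool_pos'],R.from_quat(s['eef_rot']).as_matrix(),s['opening'])
print(cams.camera_params('top'))
a=save('scene','s0.png');b=save('top','t0.png')
for c in('top','scene'):
  for n in('plunger_top','hub_mouth','mixer','collar','head','rack','beater','jug','cup1','clipbox'):
    print(c,n,[(np.round(d['position'],3),round(d['p'],2)) for d in models.place_of(c,n)[:2]])
print(r.get_state()['clock'])
cv2.imwrite('pics/st0.png',np.vstack([a,b])[:,:,::-1][:,:])
E
```

```text
0.0 [0.1568 0.6044 0.2569] [[-0.968   0.251  -0.0003]
 [ 0.251   0.968  -0.0018]
 [-0.0002 -0.0018 -1.    ]] 0.9987695051233213
{'fx': 412.8878418613753, 'fy': 412.8878418613753, 'cx': 252.19760527367137, 'cy': 191.2944576034138, 'eye': array([0.4095, 0.0248, 1.2005]), 'orientation': array([-0.0657,  0.0657,  0.7125, -0.6955])}
top plunger_top [(array([0.756, 0.214, 0.002]), 0.67), (array([0.536, 0.152, 0.103]), 0.51)]
top hub_mouth [(array([0.546, 0.235, 0.088]), 0.76)]
top mixer [(array([0.541, 0.203, 0.001]), 0.57)]
top collar [(array([ 0.55 , -0.127,  0.059]), 0.74)]
top head [(array([ 0.544, -0.13 ,  0.137]), 0.58)]
top rack [(array([ 0.567, -0.153, -0.002]), 0.62)]
top beater [(array([ 0.546, -0.127,  0.03 ]), 0.68)]
top jug [(array([ 0.54 , -0.129,  0.138]), 0.75), (array([ 0.768, -0.053, -0.   ]), 0.56)]
top cup1 [(array([ 0.464, -0.435,  0.008]), 0.95), (array([ 0.523,  0.456, -0.004]), 0.81)]
top clipbox [(array([0.758, 0.213, 0.001]), 0.93)]
scene plunger_top []
scene hub_mouth [(array([0.55 , 0.236, 0.09 ]), 0.69)]
scene mixer [(array([0.546, 0.202, 0.002]), 0.75)]
scene collar [(array([ 0.539, -0.129,  0.061]), 0.8)]
scene head [(array([ 0.541, -0.126,  0.136]), 0.56)]
scene rack [(array([ 0.568, -0.154,  0.001]), 0.63)]
scene beater [(array([ 0.544, -0.125,  0.033]), 0.82)]
scene jug [(array([ 0.768, -0.052,  0.   ]), 0.95)]
scene cup1 [(array([0.521, 0.458, 0.002]), 0.98), (array([ 0.464, -0.438,  0.003]), 0.57)]
scene clipbox [(array([ 0.759,  0.209, -0.003]), 0.65)]
1.1
```

View pics/t0.png

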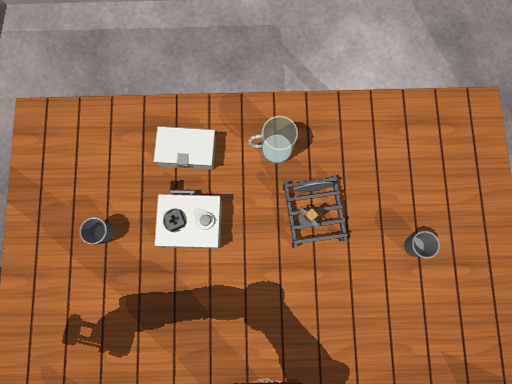

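View pics/s0.png

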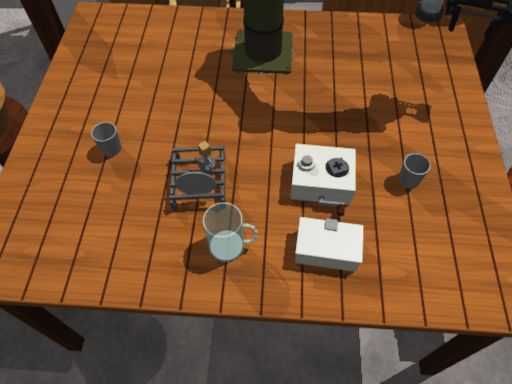

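Emit:
jog_arm(
  turn=[
    [0,0,0],
    [0,0,0],
    [0,0,0],
    [0,0,0],
    [0,0,0],
    [0,0,0],
    [0,0,0],
    [0,0,0],
    [0,0,0],
    [0,0,0],
    [0,0,0],
    [0,0,0],
    [0,0,0],
    [0,0,0],
  ],
  translation=[
    [-0.483,-0.341,0],
    [-0.483,-0.341,0],
    [-0.483,-0.341,0],
    [-0.483,-0.341,0],
    [-0.483,-0.341,0],
    [-0.483,-0.341,0],
    [-0.483,-0.341,0],
    [-0.483,-0.341,0],
    [-0.483,-0.341,0],
    [-0.483,-0.341,0],
    [-0.483,-0.341,0.04],
    [-0.483,-0.341,0.057],
    [-0.483,-0.341,0.057],
    [-0.483,-0.341,0.057],
  ],
  grip=[1,1,1,1,1,1,1,1,1,1,1,1,1,1],
)

```text
clock: 2.85
tool_pos: [0.5393, 0.154, 0.2015]
eef_rot: [0.126, 0.992, 0.0, 0.001]
contact_force: [0.6, -0.6, 0.3]
opening: 0.004
finger_force: 0.0
```

Run:
```python
from h import *
np.set_printoptions(precision=4,suppress=True)
s=r.get_state(); print(s['clock'],s['tool_pos'],R.from_quat(s['eef_rot']).as_matrix(),s['opening'])
save('wrist','w0.png');save('top','t1.png')
for c in('wrist','top'):
  for n in('plunger_top','hub_mouth','mixer'):
    print(c,n,[(np.round(d['position'],4),round(d['p'],2)) for d in models.place_of(c,n)[:2]])
```

```text
2.85 [0.5393 0.154  0.2015] [[-0.968   0.2509  0.0013]
 [ 0.2509  0.968   0.0006]
 [-0.0011  0.0009 -1.    ]] 0.0036845260977022357
wrist plunger_top [(array([0.5416, 0.1528, 0.1068]), 0.85)]
wrist hub_mouth [(array([0.5433, 0.2366, 0.0877]), 0.57)]
wrist mixer [(array([0.5469, 0.2034, 0.001 ]), 0.63), (array([0.5414, 0.1551, 0.1053]), 0.58)]
top plunger_top []
top hub_mouth [(array([ 0.5416, -0.1285,  0.1378]), 0.41)]
top mixer []
```

View pics/w0.png

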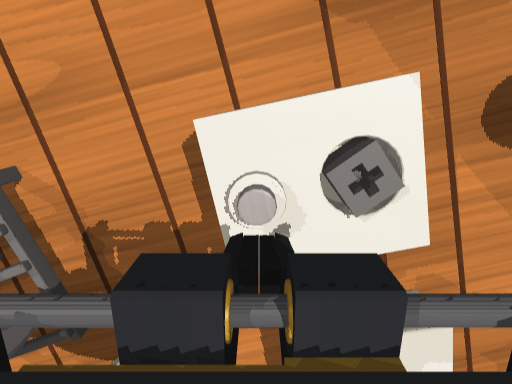

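Run:
```python
from h import *
np.set_printoptions(precision=4,suppress=True)
im=cv2.imread('pics/w0.png')
for n,p,z in(('pl',(257,205),.105),('c1',(377,139),.09),('c2',(404,183),.09),('c3',(357,216),.09),('c4',(326,176),.09),('mxa',(194,120),.08),('mxb',(419,73),.08),('mxc',(429,244),.08),('hubc',(366,179),.09)):
  print(n,ray('wrist',*p,z))
print(r.get_state()['clock'], proj('wrist',[.5393,.154,.1825]))
c=cv2.resize(im[60:260,180:440],None,fx=3,fy=3,interpolation=cv2.INTER_CUBIC);cv2.imwrite('pics/w0c.png',c)
```

```text
pl [0.5402 0.1537 0.105 ]
c1 [0.5179 0.2507 0.09  ]
c2 [0.5562 0.2656 0.09  ]
c3 [0.5737 0.2263 0.09  ]
c4 [0.5358 0.209  0.09  ]
mxa [0.471  0.1227 0.08  ]
mxb [0.4805 0.2906 0.08  ]
mxc [0.6182 0.283  0.08  ]
hubc [0.5458 0.238  0.09  ]
3.25 [[256.4474 251.6549]]
```

View pics/w0c.png

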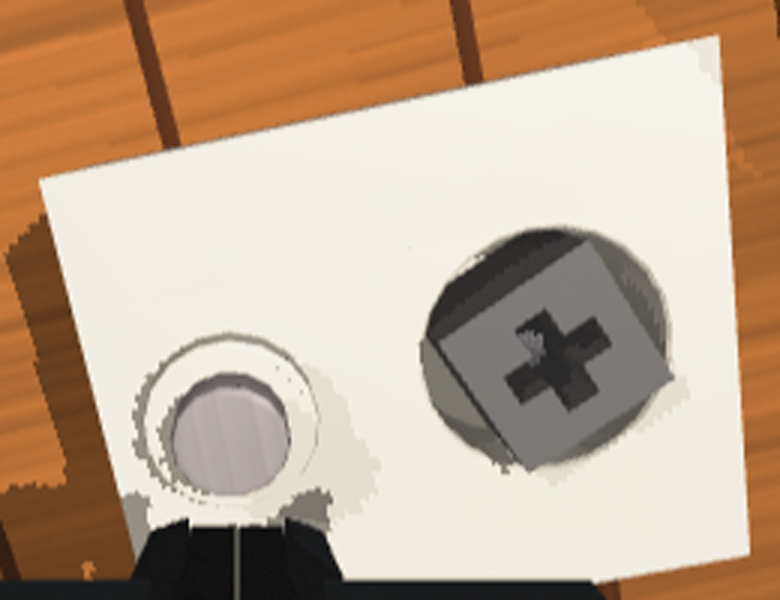

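Emit:
jog_arm(
  turn=[
    [0,0,0],
    [0,0,0],
    [0,0,0],
    [0,0,0],
    [0,0,0],
    [0,0,0],
  ],
  translation=[
    [-0.001,0,0.05],
    [-0.001,0,0.074],
    [-0.001,0,0.078],
    [-0.001,0,0.082],
    [-0.001,0,0.085],
    [-0.001,0,0.085],
  ],
  grip=[1,1,1,1,1,1],
)

```text
clock: 4.0
tool_pos: [0.5393, 0.1532, 0.1167]
eef_rot: [0.127, 0.992, -0.0, -0.0]
contact_force: [-3.3, -1.2, 7.0]
opening: 0.006
finger_force: 3.1
```

Emit:
jog_arm(
  turn=[
    [0,0,0],
    [0,0,0],
    [0,0,0],
    [0,0,0],
  ],
  translation=[
    [0,0,0.004],
    [0,0,0.007],
    [0,0,0.007],
    [0,0,0.007],
  ],
  grip=[1,1,1,1],
)

```text
clock: 4.5
tool_pos: [0.5395, 0.1533, 0.1149]
eef_rot: [0.127, 0.992, -0.0, 0.001]
contact_force: [-13.2, -4.0, 49.1]
opening: 0.007
finger_force: 24.6
```

Emit:
jog_arm(
  turn=[
    [0,0,0],
    [0,0,0],
    [0,0,0],
    [0,0,0],
    [0,0,0],
    [0,0,0],
    [0,0,0],
    [0,0,0],
    [0,0,0],
    [0,0,0],
    [0,0,0],
    [0,0,0],
  ],
  translation=[
    [0,0,-0.03],
    [0,0,-0.09],
    [0,0,-0.15],
    [0,0,-0.165],
    [-0.104,-0.263,-0.165],
    [-0.104,-0.263,-0.165],
    [-0.104,-0.263,-0.165],
    [-0.104,-0.263,-0.165],
    [-0.104,-0.263,-0.165],
    [-0.104,-0.263,-0.165],
    [-0.104,-0.263,-0.165],
    [-0.104,-0.263,-0.165],
  ],
  grip=[1,1,0.5,0,0,0,0,0,0,0,0,0],
)

```text
clock: 6.0
tool_pos: [0.5746, -0.125, 0.2737]
eef_rot: [0.125, 0.992, 0.001, -0.0]
contact_force: [-0.3, 0.2, -0.2]
opening: 1.002
finger_force: 0.0
```

Run:
```python
from h import *
np.set_printoptions(precision=4,suppress=True)
s=r.get_state(); print(s['clock'],s['tool_pos'],s['opening'],s['q'])
save('wrist','w1.png')
for c in('wrist',):
  for n in('head','collar','beater','rack'):
    print(c,n,[(np.round(d['position'],4),round(d['p'],2)) for d in models.place_of(c,n)[:2]])
im=cv2.imread('pics/w1.png')
uv=proj('wrist',[.544,-.127,.148])[0];print(uv)
```

```text
6.0 [ 0.5746 -0.125   0.2737] 1.0021744477849142 [ 0.3112  0.628  -0.2997  1.6588  0.2238  0.8886  1.244 ]
wrist head [(array([ 0.5466, -0.13  ,  0.1355]), 0.7)]
wrist collar [(array([ 0.5497, -0.1272,  0.0615]), 0.65)]
wrist beater [(array([ 0.5442, -0.1256,  0.0265]), 0.81)]
wrist rack [(array([ 0.5681, -0.1506,  0.0044]), 0.65)]
[246.5167 156.6341]
```

View pics/w1.png

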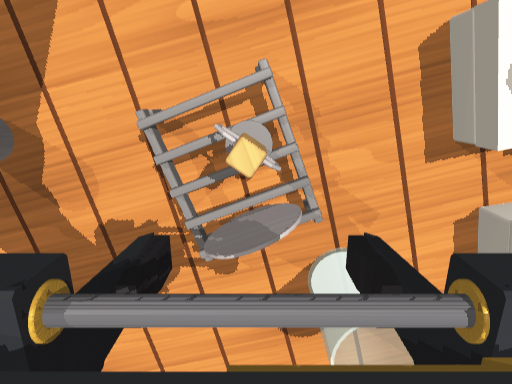

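Run:
```python
from h import *
np.set_printoptions(precision=4,suppress=True)
im=cv2.imread('pics/w1.png')
c=im[110:210,190:310]
print(c[45,58],c[40,60],c[66,55])
big=cv2.resize(c,None,fx=6,fy=6,interpolation=cv2.INTER_CUBIC);cv2.imwrite('pics/w1c.png',big)
```

```text
[127 210 246] [138 227 252] [ 59 106 154]
```

View pics/w1c.png

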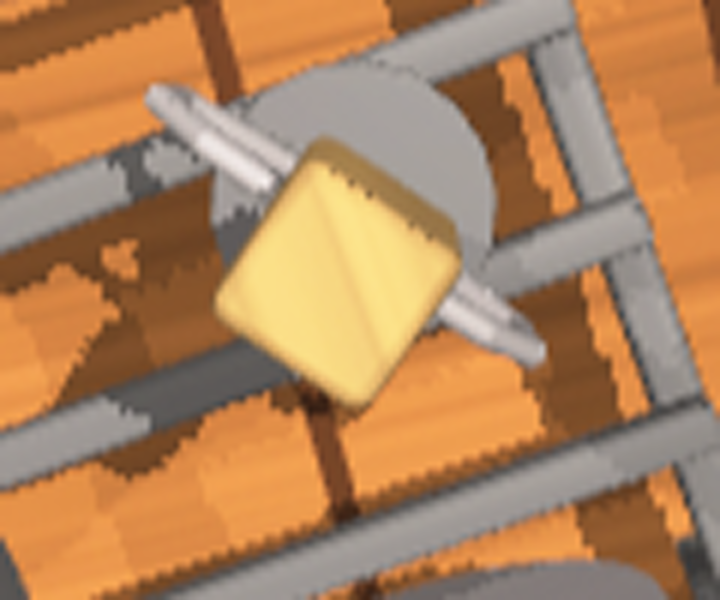

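Run:
```python
from h import *
np.set_printoptions(precision=4,suppress=True)
P=[(318,158),(460,260),(363,408),(217,303)]
W=np.array([ray('wrist',190+x/6-.4,110+y/6-.4,.148) for x,y in P])
print(W,W.mean(0))
for i in range(4):
  d=W[(i+1)%4]-W[i]; print(np.hypot(*d[:2]),np.degrees(np.arctan2(d[1],d[0]))%90)
L=[ray('wrist',190+x/6-.4,110+y/6-.4,.095) for x,y in((155,98),(540,348))];d=L[1]-L[0];print('loop',L,np.hypot(*d[:2]),np.degrees(np.arctan2(d[1],d[0])))
s=r.get_state();print(s['eef_rot'],R.from_quat(s['eef_rot']).as_matrix(),mv(W.mean(0)))
```

```text
[[ 0.5276 -0.1257  0.148 ]
 [ 0.5451 -0.1111  0.148 ]
 [ 0.5612 -0.1287  0.148 ]
 [ 0.5425 -0.1437  0.148 ]] [ 0.5441 -0.1273  0.148 ]
0.022783111911217617 39.779498470319545
0.02379910660208601 42.55330506688173
0.023955450409262204 38.86752048385034
0.023389946105761245 39.73640952249488
loop [array([ 0.5169, -0.1517,  0.095 ]), array([ 0.5704, -0.1029,  0.095 ])] 0.07240676984939778 42.320183998043746
[0.1259 0.992  0.0001 0.    ] [[-0.9683  0.2499  0.0001]
 [ 0.2499  0.9683  0.0001]
 [-0.      0.0002 -1.    ]] [ 0.0293 -0.0083  0.1258]
```

Emit:
jog_arm(
  turn=[
    [0,0,0.15],
    [0,0,0.3],
    [0,0,0.45],
    [0,0,0.611],
    [0,0,0.611],
    [0,0,0.611],
    [0,0,0.611],
    [0,0,0.611],
    [0,0,0.611],
    [0,0,0.611],
    [0,0,0.611],
    [0,0,0.611],
  ],
  translation=[
    [0.0292,-0.0083,0],
    [0.0292,-0.0083,0.03],
    [0.0292,-0.0083,0.06],
    [0.0292,-0.0083,0.08],
    [0.0292,-0.0083,0.09],
    [0.0292,-0.0083,0.11],
    [0.0292,-0.0083,0.13],
    [0.0292,-0.0083,0.138],
    [0.0292,-0.0083,0.138],
    [0.0292,-0.0083,0.138],
    [0.0292,-0.0083,0.138],
    [0.0292,-0.0083,0.138],
  ],
  grip=[0.4,0.4,0.4,0.4,0.4,0.4,0.4,0.4,1,1,1,1],
  force=35,
)

```text
clock: 7.75
tool_pos: [0.5445, -0.1281, 0.1364]
eef_rot: [0.419, 0.908, 0.0, 0.001]
contact_force: [-0.2, 0.0, 3.8]
opening: 0.294
finger_force: 35.0
```

Emit:
jog_arm(
  turn=[
    [0,0,0],
    [0,0,0],
    [0,0,0],
    [0,0,0],
    [0,0,0.1],
    [0,0,0.2],
    [0,0,0.302],
    [0,0,0.302],
    [0,0,0.302],
    [0,0,0.302],
    [0,0,0.302],
    [0,0,0.302],
    [0,0,0.302],
    [0,0,0.302],
  ],
  translation=[
    [0,0,-0.03],
    [0,0,-0.07],
    [0,0,-0.11],
    [0,0,-0.12],
    [0.04,0.034,-0.12],
    [0.08,0.069,-0.12],
    [0.12,0.103,-0.12],
    [0.16,0.138,-0.12],
    [0.2,0.172,-0.12],
    [0.24,0.206,-0.12],
    [0.277,0.238,-0.12],
    [0.277,0.238,-0.1],
    [0.277,0.238,-0.095],
    [0.277,0.238,-0.095],
  ],
  grip=[1,1,1,1,1,1,1,1,1,1,1,1,1,1],
)

```text
clock: 9.5
tool_pos: [0.5452, 0.2359, 0.2299]
eef_rot: [0.551, 0.834, -0.001, -0.0]
contact_force: [-0.2, 0.2, -0.1]
opening: 0.295
finger_force: 35.0
```

Run:
```python
from h import *
np.set_printoptions(precision=4,suppress=True)
s=r.get_state(); print(s['clock'],s['tool_pos'],s['opening'],s['q'],R.from_quat(s['eef_rot']).as_matrix())
save('wrist','w2.png')
for c in('wrist',):
  for n in('head','collar','beater','hub_mouth'):
    print(c,n,[(np.round(d['position'],4),round(d['p'],2)) for d in models.place_of(c,n)[:2]])
p=s['tool_pos']
print(proj('wrist',[p-[0,0,.106],p-[0,0,.076],[.546,.2375,.09]]))
```

```text
9.5 [0.5452 0.2359 0.2299] 0.295037053374201 [-0.4981  0.6793  0.0205  1.697  -0.0176  0.7677 -0.0669] [[-0.3917  0.9201 -0.0016]
 [ 0.9201  0.3917 -0.0016]
 [-0.0008 -0.0021 -1.    ]]
wrist head [(array([0.5478, 0.2349, 0.2275]), 0.56)]
wrist collar [(array([0.5488, 0.2369, 0.1552]), 0.83)]
wrist beater [(array([0.5468, 0.238 , 0.1224]), 0.89)]
wrist hub_mouth [(array([0.5459, 0.2365, 0.0891]), 0.89)]
[[255.3451 201.4291]
 [254.9809 214.7513]
 [257.2345 188.3553]]
```

View pics/w2.png

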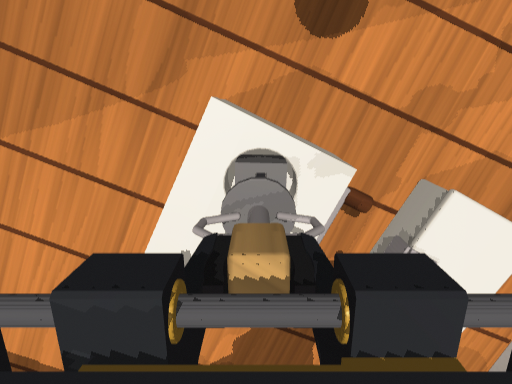

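Run:
```python
from h import *
im=cv2.imread('pics/w2.png')
cv2.imwrite('pics/w2c.png',cv2.resize(im[140:240,190:325],None,fx=5.9,fy=5.9,interpolation=cv2.INTER_CUBIC))
s=r.get_state();p=s['tool_pos'];T=R.from_quat(s['eef_rot'])
# predicted outlines
def pr(n,P): print(n,((proj('wrist',P)-[190,140])*5.9).round().tolist())
h=.022;Hc=np.array([.546,.2375,.09])
pr('hub',[Hc+T.apply([a*h,b*h,0]) for a,b in((1,1),(1,-1),(-1,1),(-1,-1))])
pr('collar top L/R/far',[p-[0,0,.070]+T.apply(v) for v in([0,-.025,0],[0,.025,0],[.025,0,0])])
pr('collar bot far',[p-[0,0,.076]+T.apply([.025,0,0])])
```

```text
hub [[550.0, 137.0], [243.0, 137.0], [544.0, 427.0], [250.0, 427.0]]
collar top L/R/far [[166.0, 459.0], [618.0, 458.0], [391.0, 239.0]]
collar bot far [[391.0, 226.0]]
```

View pics/w2c.png

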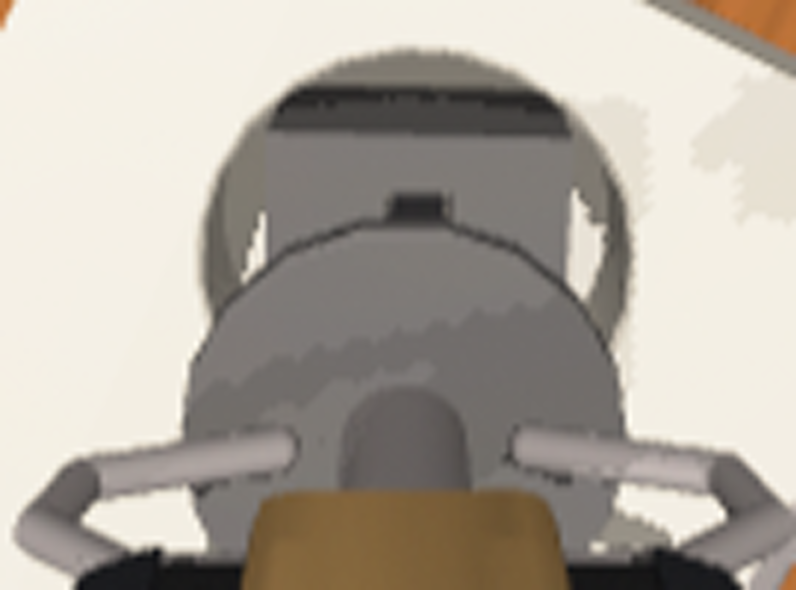

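Emit:
jog_arm(
  turn=[
    [0,0,0],
    [0,0,0],
    [0,0,0],
    [0,0,0],
    [0,0,0],
  ],
  translation=[
    [0.001,0.0026,0.01],
    [0.001,0.0026,0.02],
    [0.001,0.0026,0.026],
    [0.001,0.0026,0.026],
    [0.001,0.0026,0.026],
  ],
  grip=[1,1,1,1,1],
)

```text
clock: 10.38
tool_pos: [0.5476, 0.2392, 0.2048]
eef_rot: [0.551, 0.835, 0.0, 0.0]
contact_force: [0.0, -0.0, -0.4]
opening: 0.292
finger_force: 35.0
```

Run:
```python
from h import *
save('wrist','w3.png')
im=cv2.imread('pics/w3.png')
cv2.imwrite('pics/w3c.png',cv2.resize(im[140:240,190:325],None,fx=5.9,fy=5.9,interpolation=cv2.INTER_CUBIC))
s=r.get_state();p=s['tool_pos'];T=R.from_quat(s['eef_rot'])
print(p,s['clock'],np.degrees(np.arctan2(*T.as_matrix()[[1,0],1])))
def pr(n,P): print(n,((proj('wrist',P)-[190,140])*5.9).round().tolist())
h=.022;Hc=np.array([p[0],p[1],.09])
pr('hub if under tcp',[Hc+T.apply([a*h,b*h,0]) for a,b in((1,1),(1,-1))]+[Hc+T.apply([.0135,0,0])])
pr('collar top L/R/far',[p-[0,0,.070]+T.apply(v) for v in([0,-.025,0],[0,.025,0],[.025,0,0])])
pr('collar bot far',[p-[0,0,.076]+T.apply([.025,0,0])])
```

```text
[0.54765636 0.23923999 0.20494551] 10.425 23.14964916621436
hub if under tcp [[562.0, 179.0], [224.0, 180.0], [393.0, 243.0]]
collar top L/R/far [[166.0, 459.0], [618.0, 458.0], [391.0, 239.0]]
collar bot far [[391.0, 226.0]]
```

View pics/w3c.png

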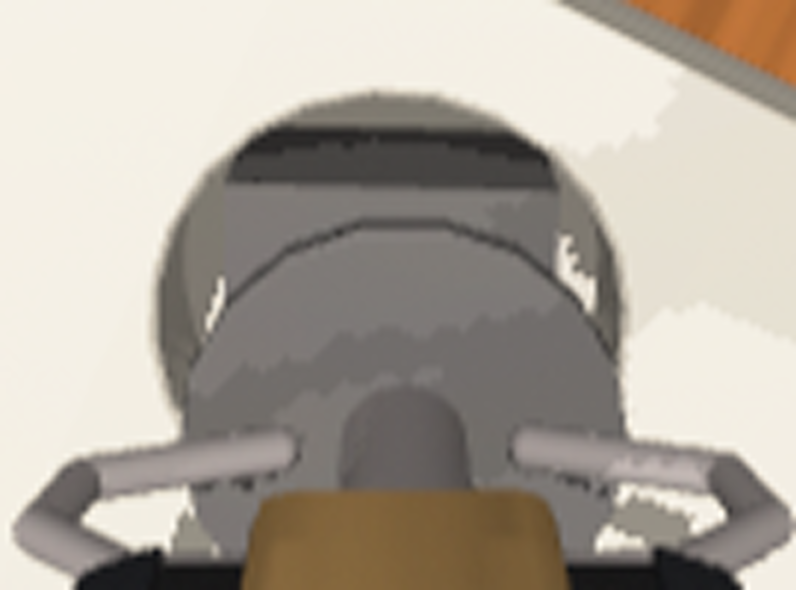

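Emit:
jog_arm(
  turn=[
    [0,0,0],
    [0,0,0],
    [0,0,0],
    [0,0,0],
    [0,0,0],
    [0,0,0],
    [0,0,0],
  ],
  translation=[
    [-0.0017,-0.0018,0],
    [-0.0017,-0.0018,0],
    [-0.0017,-0.0018,0.004],
    [-0.0017,-0.0018,0.008],
    [-0.0017,-0.0018,0.011],
    [-0.0017,-0.0018,0.014],
    [-0.0017,-0.0018,0.014],
  ],
  grip=[1,1,1,1,1,1,1],
)

```text
clock: 11.3
tool_pos: [0.5463, 0.2369, 0.1904]
eef_rot: [0.551, 0.835, -0.0, -0.0]
contact_force: [-0.7, 0.1, -1.1]
opening: 0.289
finger_force: 35.0
```

Emit:
jog_arm(
  turn=[
    [0,0,0],
    [0,0,0],
    [0,0,0],
    [0,0,0],
    [0,0,0],
  ],
  translation=[
    [0,0,0.004],
    [0,0,0.008],
    [0,0,0.012],
    [0,0,0.014],
    [0,0,0.014],
  ],
  grip=[1,1,1,1,1],
  force=45,
)

```text
clock: 11.92
tool_pos: [0.5464, 0.2369, 0.1765]
eef_rot: [0.551, 0.835, -0.0, -0.0]
contact_force: [0.5, -0.1, -0.4]
opening: 0.292
finger_force: 45.0
```

Splines are in and free; now press against the ejector.

Emit:
jog_arm(
  turn=[
    [0,0,0],
    [0,0,0],
    [0,0,0],
    [0,0,0],
    [0,0,0],
    [0,0,0],
  ],
  translation=[
    [0,0,0.003],
    [0,0,0.006],
    [0,0,0.009],
    [0,0,0.011],
    [0,0,0.012],
    [0,0,0.012],
  ],
  grip=[1,1,1,1,1,1],
)

```text
clock: 12.68
tool_pos: [0.5468, 0.2371, 0.1663]
eef_rot: [0.551, 0.835, 0.001, 0.0]
contact_force: [-2.1, -0.5, 13.2]
opening: 0.293
finger_force: 45.0
```

Emit:
jog_arm(
  turn=[
    [0,0,0],
    [0,0,0],
    [0,0,0],
    [0,0,0],
  ],
  translation=[
    [0,0,0.001],
    [0,0,0.0015],
    [0,0,0.0015],
    [0,0,0.0015],
  ],
  grip=[1,1,1,1],
)

```text
clock: 13.18
tool_pos: [0.5469, 0.2371, 0.1662]
eef_rot: [0.551, 0.835, 0.001, 0.0]
contact_force: [-5.0, -1.6, 23.7]
opening: 0.294
finger_force: 45.0
```

Run:
```python
from h import *
a=save('wrist','w4.png')
print([(np.round(d['position'],4),round(d['p'],2)) for n in('collar','hub_mouth','plunger_top') for d in models.place_of('wrist',n)[:1]])
s=r.get_state();print(s['tool_pos'],s['contact_force'],s['finger_force'])
```

```text
[(array([0.5492, 0.2405, 0.0899]), 0.95), (array([0.5399, 0.1519, 0.1071]), 0.74)]
[0.54687601 0.2370877  0.16619756] [-4.37816213 -2.03036805 23.39938427] 45.005734618753195
```

View pics/w4.png

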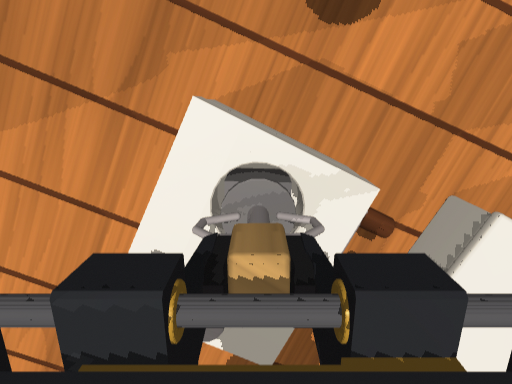

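The force rose 10 N with no further travel, and the TCP is at 0.166 m. The picture shows the collar at about (258, 200), seated on the hub. I'm handing in.

```bash
python3 -c "
from plant import r
print(r.finish_job())"
```

```text
the job is handed in; nothing more can be done
None
```

I pressed the plunger to its stop and released it. I then seated the beater in the hub, still gripped at 45 N and pressed down at about 23 N. The job was handed in at about 13.4 s; no verdict came back.

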